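# Knock a stuck insert out of a heating block

## Task

The steel reducing insert sits flush and tight in the middle well of the aluminium heating block. Lower the block onto the ejector so that its post goes up through the access hole in the block's underside, and press it down, never with more than 40 N on the ejector, until it sits flat on both rests and the insert is pushed up. Then lift the insert out and stand it upright in the steel tray, leaving the block down on the ejector with both vials in it.

Things in the scene. Friction and masses are not known exactly. Their poses are not given: they have to be found in the camera images.
- block: plain aluminium heating block, 48 (x) x 108 (y) x 50 (z) mm, 0.45 to 0.7 kg; origin at the centre of its underside, z up. A 25 mm well, 40 mm deep, in the middle of its top holds the insert; two 19 mm wells, 30 mm deep, 36 mm either side of it along y, hold vials. Take it across its 48 mm, by the upper half of its long sides
- access_hole (a point): centre of the block's access hole, on its underside (the same point as the block's origin): a round straight hole of 10 mm diameter through the 10 mm floor of the middle well, seen only from below
- insert: steel cup, 24 mm in diameter, 40 mm high, 10 mm bore in its top, closed bottom, 120 g; origin at the centre of its underside. It starts flush in the middle well, its underside 10 mm above the block's. Two spring balls 20 mm above the block's underside grip it: pushing it up takes some 10 to 18 N until it comes free after about 11 mm; with the block on the rests the post holds it 22 mm proud
- vial_a: capped glass vial, 17 mm in diameter, 46 mm tall, origin at the centre of its underside; stands loosely in the block's well at y = +36 mm and 16 mm above the block's top
- vial_b: the same kind of vial, in the block's well at y = -36 mm
- ejector: ejector fixed to the worktop: grey plate 100 (x) x 144 (y) mm, two rests 50 (x) x 24 (y) mm, 38 mm either side of its middle along y, white tops 30 mm above the worktop; between them an 8 mm steel post, its tip flat, bevelled, 62 mm above the worktop, clamped in a slot along y: it stands anywhere within 7 mm of the middle. Origin on the worktop at the plate's middle, z up
- dish: shallow stainless tray, 140 (x) x 90 (y) mm with a rim 18 mm high, floor 2 mm thick; loose, 0.25 kg; origin at the centre of its underside, z up

How it is judged:
On the way, in this order (a step that is already met when the one before it is completed fails the run):
1. the post is in the access hole: block level over the middle of the ejector, its underside at least 5 mm below the post's tip (x of block in the frame of ejector between -0.005 and 0.005 m and y of block in the frame of ejector between -0.01 and 0.01 m and angle between block's own z axis and vertical below 0.08 rad and z of block in the frame of ejector below 0.057 m), for 0.1 s.
2. the block is pressed down flat on both rests and the insert stands proud of it (z of block in the frame of ejector below 0.032 m and angle between block's own z axis and vertical below 0.04 rad and z of insert in the frame of block above 0.028 m), for 0.2 s.
At the end, for the whole second after the job is handed in: the block is flat on both rests (underside within 2 mm of them, tilt under 0.04 rad) over the post, within 5 mm of the ejector's middle in x and 10 mm in y, both vials in their wells; the insert stands upright (0.1 rad) on the floor of the tray, which lies flat on the worktop; all at rest (x of block in the frame of ejector between -0.005 and 0.005 m and y of block in the frame of ejector between -0.01 and 0.01 m and angle between block's own z axis and vertical below 0.04 rad and z of block in the frame of ejector below 0.032 m and z of each of vial_a, vial_b in the frame of block below 0.025 m and horizontal distance between each of vial_a, vial_b and block below 0.04 m and x of insert in the frame of dish between -0.06 and 0.06 m and y of insert in the frame of dish between -0.035 and 0.035 m and z of insert in the frame of dish below 0.005 m and height (world z) of dish below 0.004 m and angle between insert's own z axis and vertical below 0.1 rad and linear speed of each of insert, block below 0.01 m/s); the robot touches nothing.
It fails at once if the ejector was loaded with more than 40 N (contact force between ejector and anything else above 40 N).
It also fails if it takes over 67 s, if anything falls off the work surface, if the arm or the gripper's body presses on something with over 40 N, if the wrist force passes 120 N, or if a joint passes its speed limit or range.

## Robot

A 7-joint arm with a two-finger parallel gripper is mounted at the origin on a cart in front of the work surface, level with it; the furniture and walls round the work are solid. World frame = base frame: x ahead of the robot, y to its left, z up, the work surface at z = 0. Lengths are in m, angles in rad, forces in N, time in s.
With the tool pointing down it reaches from about 0.4 to 0.85 m from the base axis. Payload 10.4 kg.
Tool frame: the origin (TCP) lies at the centre of the arm's flange, where the gripper is bolted on; the fingertips stand 173 mm ahead of it and the grasp point (between the pads) lies env.pinch_z ahead of it (env.pinch_z is the distance from the TCP to the grasp point, in m); z points along the fingers, y is the direction in which the jaws open and shut (so a half turn about z gives the same grasp; the last joint's range is limited). The gripper opens to 85 mm and grips with 20 to 120 N. Pads are 22 mm wide; open, the fingers measure 114 mm over their backs; the gripper's body (76 mm by 85 mm) begins 54 mm behind the grasp point. The pads swing forward as they close: fully open they stand 13 mm farther back than shut.
Start: joints at [-1.282, 0.332, -0.065, 1.46, 0.022, 1.35, -0.088], TCP at [0.192, 0.595, 0.405] pointing down, gripper open.
Joint ranges: [-2.6, 2.6], [-0.5, 2.12], [-1.47, 1.34], [0.16, 2.42], [-1.27, 4.41], [0.06, 2.06], [-2.6, 2.6]. Speed limits (rad/s): [2.22, 2.22, 2.79, 2.79, 3.14, 3.14, 3.14].

## Interface

Orientations are given as a unit quaternion [x, y, z, w].
In Python, from workcell import env, imaging gives the robot as it stands.
- The arm moves only by the tool step_arm, never from a script. Its argument "commands" is a list of rows, each a list of 2 entries, a list of its own where there are three numbers: the shift along the world's x, y, z in mm, then the turn, a rotation vector about the world's x, y, z in rad. A call has 1 to 12 rows; each row is the pose to reach, as a shift and turn from the pose commanded when the call began; what a row does not reach only later rows make up. A row lasts 1/12 s, in which the tool goes at most 41.7 mm and 7.16 degrees, less where a joint would pass 70% of its speed; a pose out of reach is approached as far as the arm can. A call with a gripper value outside its range is refused whole. "fingers" is the finger opening in mm, from 0 to 85.4, set as the call begins (left out, the last holds). The fingers move at their own pace and stop on an object; "force" is the grip in N (left out, the last holds). Time passes only in rows, so rows that repeat a pose let the fingers close. It gives the time, the measured TCP pose, the force and the opening at its end, in the units of the state.
- env.sense(): the state, without advancing time (a new reading comes with each control period).
- imaging.snapshot(name): name is "side" or "top"; returns a dict with "color" (400x640x3 uint8, red, green, blue), "intrinsics" (3x3 intrinsics, pixels), "view" (4x4, takes a point from world to camera coordinates). Camera axes: x right, y down, z forward; pixel columns grow to the right and rows downward; lengths in m; the calibration is good to about 2 mm. A picture is of the moment at which its call begins. There is no depth.
- env.sign_off(): hands the job in, once; it reports no verdict.
The state is a dict: "t": time; "joints": joint angles; "qd": joint speeds; "tau": joint torques, N m; "position": TCP position; "tool_rot": TCP orientation; "force": force on the tool from outside, world axes, zero at the start; "wrist_torque": the same for the moment, N m; "gripper_width": opening from 0.0 (shut) to 1.0 (fully open).
Only numpy, scipy, OpenCV 4.12 (cv2) and the standard library are available. Lean on these libraries where they do the work, as an engineer would, in place of code of your own. Each camera call takes 0.05 s, during which the arm holds its last target. There are 200 camera calls.

## Working session

There is one attempt and no reset: what is moved stays moved. The work goes in short steps, Python scripts to look and compute and a tool call to move; the robot and the scene stay as the last step left them, time stands still between calls to the robot, and variables do not carry over. Pictures are saved under pics/ and viewed, about 8 in all and at most 12, crops included, and the job is handed in when it is done.

Besides the shell and the picture viewer there is one more tool, called after "Emit:" as a command line: name --argument value ..., lists and objects as JSON in quotes. step_arm: Moves the arm, as the interface text tells. Its arguments: {"type":"object","properties":{"commands":{"type":"array","items":{"type":"array"}},"fingers":{"type":"number"},"force":{"type":"number"}},"required":["commands"]}

```bash
mkdir -p pics; ls
cat > h.py <<'E'
import numpy as np, cv2
from workcell import env, imaging
def snap(n,f):
    s=imaging.snapshot(n); cv2.imwrite('pics/'+f,s['color'][...,::-1]); np.savez('pics/'+n+'.npz',K=s['intrinsics'],V=s['view']); return s
def cam(n):
    d=np.load('pics/'+n+'.npz'); return d['K'],d['V']
def p2w(n,u,v,z):
    K,V=cam(n); R=V[:3,:3];t=V[:3,3]; c=-R.T@t; d=R.T@np.linalg.solve(K,[u,v,1.]); return c+d*(z-c[2])/d[2]
def w2p(n,p):
    K,V=cam(n); q=K@(V[:3,:3]@np.array(p)+V[:3,3]); return q[:2]/q[2]
def crop(n,f,out,u0,v0,w,h,k):
    im=cv2.imread('pics/'+f)[v0:v0+h,u0:u0+w]; cv2.imwrite('pics/'+out,cv2.resize(im,None,fx=k,fy=k,interpolation=cv2.INTER_CUBIC))
E
python3 - <<'E'
from h import *
a=snap('top','t0.png');b=snap('side','s0.png')
for n in('top','side'):
    K,V=cam(n);print(n,K.tolist(),(-V[:3,:3].T@V[:3,3]).round(3),V[:3,:3].round(3).tolist())
print(env.pinch_z,env.sense())
E
```

```text
pics
top [[380.82029782754506, 0.0, 320.4877773923286], [0.0, 380.82029782754506, 198.5471430444916], [0.0, 0.0, 1.0]] [ 0.391 -0.024  0.977] [[-0.021, -1.0, 0.007], [-0.986, 0.019, -0.164], [0.164, -0.011, -0.986]]
side [[437.8462932748278, 0.0, 316.46290660598004], [0.0, 437.8462932748278, 204.7372538752257], [0.0, 0.0, 1.0]] [0.379 0.813 0.606] [[-0.981, -0.194, -0.02], [-0.09, 0.542, -0.835], [0.173, -0.817, -0.549]]
0.1547 {'t': 0.1, 'joints': array([-1.28158136,  0.3328076 , -0.06468485,  1.46086612,  0.02159302,
        1.34988418, -0.08848149]), 'qd': array([-3.37818267e-05, -9.54660754e-04, -8.55108390e-04, -1.70721220e-03,
        8.41845247e-04, -6.65849335e-04,  1.64342019e-03]), 'tau': array([ 2.07497025e-03, -6.26753283e+01,  4.96908033e-02, -3.92431998e+01,
        1.63245300e-02,  6.97814699e-03,  2.44586363e-05]), 'position': array([0.19170645, 0.5947522 , 0.40399178]), 'tool_rot': array([ 1.55265715e-01,  9.87872539e-01, -6.31117243e-04, -7.12150923e-05]), 'force': array([-0.55483683, -0.55020768,  0.20399029]), 'wrist_torque': array([-0.00037445,  0.02441613, -0.03955097]), 'gripper_width': 1.0005763266759065}
```

View pics/t0.png

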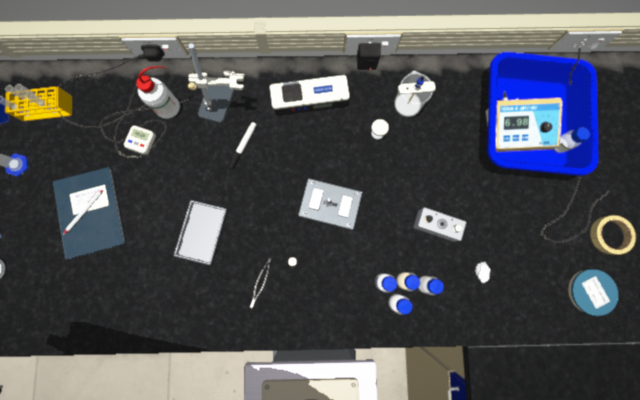

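View pics/s0.png

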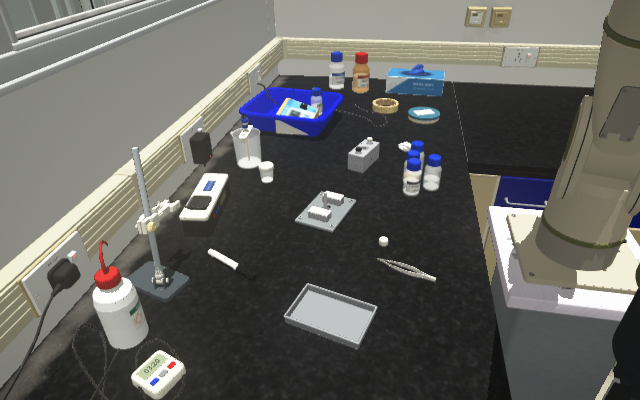

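The top view shows the tray at (200,232), the ejector at (331,204) and the block at (441,224). In the side view the block is at (364,154) and the ejector at (326,210). I'll enlarge these areas.

Run:
```python
from h import *
t=cv2.imread('pics/t0.png');s=cv2.imread('pics/s0.png')
R=lambda im,u,v,w,h,k:cv2.resize(im[v:v+h,u:u+w],None,fx=k,fy=k,interpolation=cv2.INTER_CUBIC)
A=R(t,295,175,80,60,5);B=R(t,410,195,80,60,5);C=R(s,290,180,80,60,5);D=R(s,335,125,80,60,5)
m=np.vstack([np.hstack([A,B]),np.hstack([C,D])])
for i in range(0,800,50):
    cv2.line(m,(i,0),(i,4),(0,255,255),1)
cv2.imwrite('pics/m0.png',m)
```

```text
(no output)
```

View pics/m0.png

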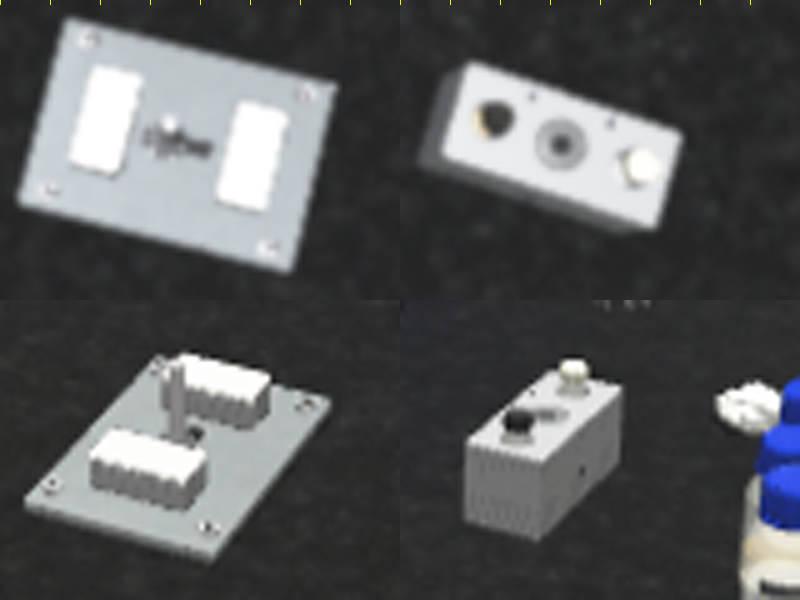

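The montage (5x) resolves the ejector plate, rests and post (tip at about (170,122) top, (176,66) side) and the block corners. I'll fit poses from both cameras.

```bash
cat > m1.py <<'E'
from h import *
from scipy.optimize import least_squares
def fit(obs,x0,bias=False):
    def f(p):
        c,s=np.cos(p[2]),np.sin(p[2]); r=[]
        for n,X,uv in obs:
            w=[p[0]+c*X[0]-s*X[1],p[1]+s*X[0]+c*X[1],X[2]]
            r+=list(w2p(n,w)-uv)
        return np.array(r)
    o=least_squares(f,x0,loss='soft_l1'); return o.x,f(o.x).reshape(-1,2).round(1).tolist()
A=lambda u,v:np.array([295+u/5,175+v/5]);B=lambda u,v:np.array([410+u/5,195+v/5]);C=lambda u,v:np.array([290+u/5,180+v/5]);D=lambda u,v:np.array([335+u/5,125+v/5])
def lp(P,Q):
    f=lambda X:np.r_[w2p('top',X)-P,w2p('side',X)-Q] 
    return least_squares(f,[.5,0,.05])
if __name__=='__main__':
    h=.024;l=.054
    T=[('top',X,B(*q)) for X,q in [((h,l,.05),(70,62)),((h,-l,.05),(283,132)),((-h,-l,.05),(257,230)),((-h,l,.05),(43,156))]]
    S=[('side',X,D(*q)) for X,q in [((h,l,.05),(65,140)),((-h,l,.05),(143,162)),((-h,-l,.05),(222,86)),((h,l,0),(65,220)),((-h,l,0),(141,241)),((-h,-l,0),(220,162))]]
    for o in(T,S,T+S): print('block',*fit(o,[.45,-.25,-.3]))
    z=.03
    rc=[(.025,.05,z),(.025,.026,z),(-.025,.026,z),(-.025,.05,z),(.025,-.026,z),(.025,-.05,z),(-.025,-.05,z),(-.025,-.026,z)]
    T=[('top',X,A(*q)) for X,q in zip(rc,[(92,66),(144,74),(120,175),(68,165),(237,100),(289,110),(266,210),(215,203)])]
    S=[('side',X,C(*q)) for X,q in zip(rc,[(120,128),None,(206,162),(194,195-20)]) if q and 0]
    S=[('side',X,C(*q)) for X,q in [((.025,.05,z),(90,154)),((.025,.026,z),(118,129)),((-.025,.026,z),(207,140)),((-.025,.05,z),(195,168)),((.025,-.026,z),(165,78)),((.025,-.05,z),(185,54)),((-.025,-.05,z),(270,71)),((-.025,-.026,z),(262,95))]]
    for o in(T,S,T+S): print('ej',*fit(o,[.45,-.05,-.2]))
    o=lp(A(170,121),C(176,65));print('post',o.x,o.fun)
    print('post top',p2w('top',*A(170,121),.062),'side',p2w('side',*C(176,65),.062))
    print('dish',[p2w('top',u,v,.018).round(3) for u,v in[(188,201),(225,207),(212,264),(174,256)]])
E
python3 m1.py
```

```text
block [ 0.47623994 -0.33127876 -0.34830926] [[0.2, 0.3], [-0.2, 0.4], [-0.1, -0.6], [0.1, -0.1]]
block [ 0.47735241 -0.32901903 -0.34113298] [[0.2, 0.4], [0.1, -0.3], [0.3, 0.0], [-0.2, 0.1], [-0.2, -0.2], [-0.3, 0.1]]
block [ 0.47683918 -0.33086192 -0.34748697] [[-0.0, 0.1], [-0.4, 0.1], [-0.3, -0.9], [-0.1, -0.3], [0.4, 0.0], [0.2, -0.6], [0.6, -0.2], [0.0, -0.3], [-0.1, -0.5], [0.0, -0.1]]
ej [ 0.53776325 -0.05959019 -0.25196313] [[0.3, 0.3], [-0.8, 0.9], [-0.6, -0.3], [0.5, -0.4], [0.6, 0.3], [-0.5, 0.5], [-0.2, -0.3], [0.6, -1.1]]
ej [ 0.53721207 -0.05969749 -0.25125928] [[1.0, -0.4], [-0.2, -0.5], [1.2, 2.0], [-0.6, 1.7], [-0.4, -0.9], [-0.4, -0.7], [1.0, 0.1], [-1.2, 0.1]]
ej [ 0.53750963 -0.05963815 -0.2519711 ] [[0.4, 0.4], [-0.8, 1.0], [-0.6, -0.2], [0.5, -0.3], [0.6, 0.4], [-0.5, 0.6], [-0.2, -0.2], [0.6, -1.0], [0.8, -0.4], [-0.3, -0.5], [1.0, 2.0], [-0.8, 1.7], [-0.5, -0.9], [-0.5, -0.7], [0.9, 0.1], [-1.3, 0.1]]
post [ 0.54155402 -0.05441756  0.05875135] [ 0.00190432  0.01833918 -0.01758553 -0.00313515]
post top [ 0.54106666 -0.05430501  0.062     ] side [ 0.54054764 -0.04926121  0.062     ]
dish [array([0.551, 0.303, 0.018]), array([0.533, 0.209, 0.018]), array([0.391, 0.238, 0.018]), array([0.413, 0.333, 0.018])]
```

Emit:
step_arm --commands '[[[290,-395,0],[0,0,-0.8]],[[290,-395,0],[0,0,-0.8]],[[290,-395,0],[0,0,-0.8]],[[290,-395,0],[0,0,-0.8]],[[290,-395,0],[0,0,-0.8]],[[290,-395,0],[0,0,-0.8]],[[290,-395,0],[0,0,-0.8]],[[290,-395,0],[0,0,-0.8]],[[290,-395,0],[0,0,-0.8]],[[290,-395,0],[0,0,-0.8]],[[290,-395,0],[0,0,-0.8]],[[290,-395,0],[0,0,-0.8]]]' --fingers 85 --force 100

```text
t: 1.1
position: [0.4831, 0.1964, 0.4047]
tool_rot: [0.529, 0.849, -0.0, 0.0]
force: [-0.1, -0.3, -0.2]
gripper_width: 0.993
```

Emit:
step_arm --commands '[[[-5,-527,-100],[0,0,-0.807]],[[-5,-527,-100],[0,0,-0.807]],[[-5,-527,-100],[0,0,-0.807]],[[-5,-527,-100],[0,0,-0.807]],[[-5,-527,-100],[0,0,-0.807]],[[-5,-527,-100],[0,0,-0.807]],[[-5,-527,-100],[0,0,-0.807]],[[-5,-527,-100],[0,0,-0.807]],[[-5,-527,-100],[0,0,-0.807]],[[-5,-527,-100],[0,0,-0.807]],[[-5,-527,-100],[0,0,-0.807]],[[-5,-527,-100],[0,0,-0.807]]]'

```text
t: 2.1
position: [0.4767, -0.293, 0.311]
tool_rot: [0.819, 0.574, 0.0, 0.0]
force: [2.4, 1.8, 1.2]
gripper_width: 0.997
```

Run:
```python
from h import *
from scipy.spatial.transform import Rotation as R
s=env.sense();print(s['t'],s['position'],s['joints'].round(2),R.from_quat(s['tool_rot']).as_matrix().round(4).tolist())
```

```text
2.1 [ 0.47669529 -0.2930394   0.31104613] [-0.18  0.32  0.78  1.79 -0.25  1.13  0.33] [[0.3403, 0.9403, 0.0003], [0.9403, -0.3403, 0.0002], [0.0003, 0.0002, -1.0]]
```

Emit:
step_arm --commands '[[[0,-36,-50],[0,0,0]],[[0,-36,-50],[0,0,0]],[[0,-36,-50],[0,0,0]],[[0,-36,-50],[0,0,0]],[[0,-36,-50],[0,0,0]]]'

```text
t: 2.52
position: [0.4776, -0.3265, 0.2624]
tool_rot: [0.819, 0.574, 0.0, 0.0]
force: [0.2, -0.1, 1.0]
gripper_width: 0.993
```

Emit:
step_arm --commands '[[[-1,-4.5,-35],[0,0,0]],[[-1,-4.5,-72],[0,0,0]],[[-1,-4.5,-72],[0,0,0]],[[-1,-4.5,-72],[0,0,0]],[[-1,-4.5,-72],[0,0,0]]]'

```text
t: 2.93
position: [0.4771, -0.3317, 0.192]
tool_rot: [0.819, 0.574, 0.001, 0.001]
force: [-0.3, -0.4, -0.3]
gripper_width: 0.995
```

Emit:
step_arm --commands '[[[0,0,0],[0,0,0]],[[0,0,0],[0,0,0]],[[0,0,0],[0,0,0]],[[0,0,0],[0,0,0]],[[0,0,0],[0,0,0]],[[0,0,0],[0,0,0]],[[0,0,0],[0,0,0]],[[0,0,0],[0,0,0]],[[0,0,0],[0,0,0]],[[0,0,0],[0,0,0]]]' --fingers 30 --force 100

```text
t: 3.77
position: [0.4768, -0.3322, 0.1914]
tool_rot: [0.819, 0.574, 0.001, 0.001]
force: [-1.3, 2.1, 12.6]
gripper_width: 0.547
```

Emit:
step_arm --commands '[[[0,0,20],[0,0,0]],[[0,0,45],[0,0,0]],[[0,0,70],[0,0,0]],[[0,0,95],[0,0,0]],[[15,70,95],[0,0,0.03]],[[15,70,95],[0,0,0.03]],[[30,140,95],[0,0,0.06]],[[30,140,95],[0,0,0.06]],[[45,210,95],[0,0,0.095]],[[45,210,95],[0,0,0.095]],[[62,277,95],[0,0,0.095]],[[62,277,95],[0,0,0.095]]]'

```text
t: 4.77
position: [0.5379, -0.0508, 0.284]
tool_rot: [0.79, 0.613, -0.0, -0.001]
force: [1.5, 1.7, -8.4]
gripper_width: 0.546
```

Emit:
step_arm --commands '[[[0,0,0],[0,0,0]],[[0,0,0],[0,0,0]],[[0,0,0],[0,0,0]]]'

```text
t: 5.02
position: [0.5375, -0.0552, 0.284]
tool_rot: [0.791, 0.612, -0.001, -0.0]
force: [-0.6, -0.9, -9.5]
gripper_width: 0.545
```

Run:
```python
from h import *
from scipy.spatial.transform import Rotation as R
s=env.sense();print(s['t'],s['position'],s['force'],R.from_quat(s['tool_rot']).as_matrix().round(4).tolist())
snap('top','t1.png');snap('side','s1.png')
t=cv2.imread('pics/t1.png');s=cv2.imread('pics/s1.png')
Q=lambda im,u,v,w,h,k:cv2.resize(im[v:v+h,u:u+w],None,fx=k,fy=k,interpolation=cv2.INTER_CUBIC)
cv2.imwrite('pics/m1.png',np.hstack([Q(t,285,160,100,150,4),Q(s,280,120,100,150,4)]))
```

```text
5.0167 [ 0.53745627 -0.0551863   0.28404894] [-0.55872739 -0.87522426 -9.49070812] [[0.2504, 0.9681, -0.0015], [0.9681, -0.2504, -0.0006], [-0.001, -0.0013, -1.0]]
```

View pics/m1.png

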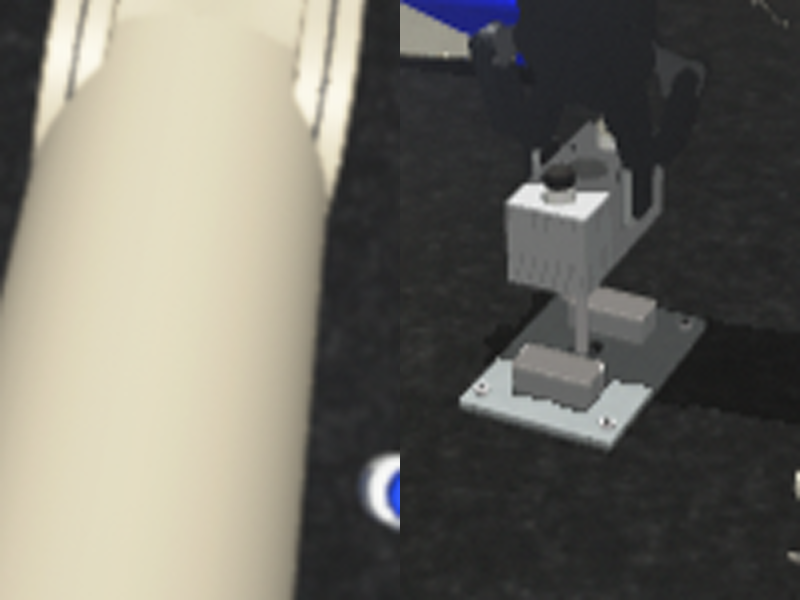

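The side view shows the block, level, above the post (post top at about (580,285) in the montage). The top view is blocked by the arm. I'll refine the post position from the first, unobstructed pictures.

Run:
```python
from h import *
t=cv2.cvtColor(cv2.imread('pics/t0.png'),cv2.COLOR_BGR2GRAY);s=cv2.cvtColor(cv2.imread('pics/s0.png'),cv2.COLOR_BGR2GRAY)
print('top u',list(range(320,342)));
for v in range(194,210):print(v,t[v,320:342])
print('side u 318..332')
for v in range(190,212):print(v,s[v,316:334])
e=np.array([.5375,-.0596]);c,sn=np.cos(-.252),np.sin(-.252)
for y in(4e-3,6e-3,8e-3):
    p=e+np.array([-sn,c])*y
    print(y,p.round(4),*[w2p(n,[*p,z]).round(2) for n in('top','side') for z in(.062,.045,.01)])
```

```text
top u [320, 321, 322, 323, 324, 325, 326, 327, 328, 329, 330, 331, 332, 333, 334, 335, 336, 337, 338, 339, 340, 341]
194 [255 254 216 189 199 199 198 196 194 195 196 197 197 197 197 199 198 197
 198 198 196 194]
195 [255 253 222 195 199 199 199 197 196 196 197 196 197 198 198 199 199 198
 199 198 195 193]
196 [254 245 211 198 199 199 199 199 198 198 198 198 198 200 200 200 199 199
 199 199 197 193]
197 [254 222 194 200 200 200 199 202 207 205 201 198 199 200 201 200 200 200
 199 199 197 198]
198 [254 211 188 201 200 198 197 209 230 226 207 199 199 200 200 200 199 198
 198 198 198 210]
199 [253 203 188 200 196 193 184 211 244 242 210 194 199 199 199 199 199 198
 198 198 198 220]
200 [242 182 189 191 172 174 161 185 236 235 181 171 192 198 198 198 199 198
 199 197 195 224]
201 [220 184 193 176 144 151 144 140 165 162 121 135 175 191 196 197 198 199
 199 198 198 229]
202 [207 188 193 170 147 155 143 121 113 102  84 101 137 164 179 182 185 192
 198 199 211 242]
203 [195 190 193 166 143 152 143 125 112 101  97 109 105 114 122 126 136 167
 192 199 220 250]
204 [198 198 198 187 176 180 150 
[... 1910 characters left out ...]
112 113  51 131 186 185 183]
208 [253 253 252 252 250 249 232 219 165 134 127 124 121 134 175 183 184 184]
209 [253 253 253 253 253 253 251 251 249 248 232 174 126 205 182 183 183 183]
210 [253 253 253 253 253 253 253 253 253 253 251 249 248 253 242 185 184 185]
211 [253 253 253 253 253 253 253 253 253 253 253 253 253 254 234 186 185 185]
0.004 [ 0.5385 -0.0557] [329.61 200.23] [329.4  201.32] [328.98 203.46] [326.54 191.65] [326.59 197.72] [326.71 209.87]
0.006 [ 0.539  -0.0538] [328.81 200.04] [328.61 201.14] [328.22 203.29] [326.19 192.06] [326.25 198.13] [326.36 210.29]
0.008 [ 0.5395 -0.0519] [328.01 199.86] [327.82 200.96] [327.46 203.11] [325.83 192.47] [325.9  198.54] [326.02 210.71]
```

Emit:
step_arm --commands '[[[3,0,-10],[0,0,0]],[[3,0,-10],[0,0,0]],[[3,0,-10],[0,0,0]],[[3,0,-10],[0,0,0]]]'

```text
t: 5.45
position: [0.5409, -0.0552, 0.2742]
tool_rot: [0.791, 0.612, -0.0, -0.0]
force: [0.8, -1.8, -7.3]
gripper_width: 0.55
```

Run:
```python
from h import *
s=env.sense();p=s['position'];print(s['t'],p,s['force'])
snap('side','s2.png')
g=cv2.cvtColor(cv2.imread('pics/s2.png'),cv2.COLOR_BGR2GRAY)
ps=np.array([.5406,-.0542]);ey=np.array([.25,.968]);ex=np.array([.968,-.25])
b=p[:2]+.0012*ey
zb=p[2]-.1914
print('zb',zb,'block-post',b-ps)
for n,X in [('A',(.024,.054)),('B',(-.024,.054)),('C',(-.024,-.054))]:
    for z in(0,.025,.05): q=b+ex*X[0]+ey*X[1]; print(n,z,w2p('side',[*q,zb+z]).round(2))
print('post .045',w2p('side',[*ps,.045]),'.062',w2p('side',[*ps,.062]))
for v in range(172,208,2):print(v,g[v,300:350])
```

```text
5.45 [ 0.54094288 -0.05523151  0.27421658] [ 0.83102911 -1.78201511 -7.3140497 ]
zb 0.08281658317331805 block-post [0.00064288 0.00013009]
A 0 [305.6 193.3]
A 0.025 [305.22 183.8 ]
A 0.05 [304.83 174.02]
B 0 [324.83 197.9 ]
B 0.025 [324.72 188.28]
B 0.05 [324.6  178.39]
C 0 [343.61 175.91]
C 0.025 [343.75 166.75]
C 0.05 [343.9  157.34]
post .045 [325.61429055 197.97831252] .062 [325.55011747 191.91122488]
172 [ 46  43  43  42  42  42  84 210 228 229 229 229 228 221 142 161 155 153
 154 156 148 151 156 210 210 210 211 210 211 209 153  97  96  88 114 111
  54  37  36  34  35  49  96  94  39  40  42  43  43  40]
174 [ 42  40  39  41  63 186 211 228 229 228 228 228 228 225 183 164 160 165
 166 164 162 186 220 228 228 228 228 228 185 121 100  96  95  88 114 111
  54  35  36  34  37  73  96  95  41  43  44  45  48  44]
176 [ 41  41  41  40  45 114 104 113 123 132 137 155 172 174 211 211 226 227
 226 226 228 228 228 228 228 228 206 130  96 102 102  96  96  88 114 111
  51  35  35  36  71  96  96  84  43  42  41  43  44  43]
178 [ 47  45  43  42  47 114 105 114 114 114 114 114 113 104 114 10
[... 2352 characters left out ...]
03 102 103 104 104
 105 109 109 115 115  95  97  94  76  76  77  75  77  81]
202 [ 47  45  35  29  30  31  30  31  28  29  36  75  80  77  79  78  80  78
  79  78  78  79  80  87 116 119 113  95 106 103 104 103 103 102 102 103
 102 102 103 102 100  95  96  83  76  77  77  76  76  78]
204 [ 42  31  28  28  27  27  27  29  36  71  79  79  77  79  78  79  77  79
  79  79  80  79  79  83 117 119 113  80  78  77  83  82  85  86  96  98
 105 103 103 103  99  88  79  78  78  78  77  78  77  78]
206 [ 28  28  28  28  27  29  30  59  79  79  79  98 127 123 113 111  88  74
  78  79  81  80  70  78 117 119 114  56  34  31  47  78  79  77  76  76
  78  79  81  82  80  78  77  77  78  77  76  75  76  76]
```

Block edges in the image agree with the prediction to about 0.1 px, so it is centred. I'm descending to just above the post.

Emit:
step_arm --commands '[[[0,0,-6],[0,0,0]],[[0,0,-12],[0,0,0]],[[0,0,-18],[0,0,0]],[[0,0,-18],[0,0,0]],[[0,0,-18],[0,0,0]]]'

```text
t: 5.92
position: [0.5408, -0.0548, 0.2559]
tool_rot: [0.791, 0.612, -0.001, -0.0]
force: [1.2, 1.5, -9.5]
gripper_width: 0.548
```

Emit:
step_arm --commands '[[[0,0,-1],[0,0,0]],[[0,0,-2],[0,0,0]],[[0,0,-3],[0,0,0]],[[0,0,-3.5],[0,0,0]],[[0,0,-3.5],[0,0,0]]]'

```text
t: 6.33
position: [0.541, -0.0548, 0.253]
tool_rot: [0.791, 0.612, 0.0, -0.0]
force: [1.4, 3.5, -9.7]
gripper_width: 0.55
```

Emit:
step_arm --commands '[[[0,0,-0.5],[0,0,0]],[[0,0,-1],[0,0,0]],[[0,0,-1.5],[0,0,0]],[[0,0,-1.5],[0,0,0]]]'

```text
t: 6.67
position: [0.541, -0.0548, 0.2514]
tool_rot: [0.791, 0.612, -0.0, -0.0]
force: [-1.5, -2.7, -8.3]
gripper_width: 0.545
```

Emit:
step_arm --commands '[[[0,0,-0.5],[0,0,0]],[[0,0,-1],[0,0,0]],[[0,0,-1.5],[0,0,0]],[[0,0,-1.5],[0,0,0]]]'

```text
t: 7.0
position: [0.541, -0.0548, 0.2499]
tool_rot: [0.791, 0.612, -0.0, -0.0]
force: [0.7, 1.4, -10.6]
gripper_width: 0.548
```

Emit:
step_arm --commands '[[[0,0,-0.5],[0,0,0]],[[0,0,-1],[0,0,0]],[[0,0,-1.5],[0,0,0]],[[0,0,-2],[0,0,0]],[[0,0,-2.5],[0,0,0]],[[0,0,-2.5],[0,0,0]]]'

```text
t: 7.5
position: [0.541, -0.0548, 0.2474]
tool_rot: [0.791, 0.612, -0.0, 0.0]
force: [-0.7, -2.3, -6.4]
gripper_width: 0.547
```

The underside is at about 0.056 with no contact, so the post is in the hole. Next is the insert.

Emit:
step_arm --commands '[[[0,0,-0.7],[0,0,0]],[[0,0,-1.4],[0,0,0]],[[0,0,-2.1],[0,0,0]],[[0,0,-2.8],[0,0,0]],[[0,0,-3.5],[0,0,0]],[[0,0,-3.5],[0,0,0]]]'

```text
t: 8.0
position: [0.541, -0.0548, 0.2439]
tool_rot: [0.791, 0.612, -0.0, -0.0]
force: [-1.6, -2.5, -7.1]
gripper_width: 0.547
```

Emit:
step_arm --commands '[[[0,0,-0.5],[0,0,0]],[[0,0,-1],[0,0,0]],[[0,0,-1.5],[0,0,0]],[[0,0,-2],[0,0,0]],[[0,0,-2],[0,0,0]]]'

```text
t: 8.42
position: [0.5411, -0.0549, 0.242]
tool_rot: [0.791, 0.612, 0.0, 0.0]
force: [-1.1, -2.8, -5.5]
gripper_width: 0.542
```

Emit:
step_arm --commands '[[[0,0,-0.5],[0,0,0]],[[0,0,-1],[0,0,0]],[[0,0,-1.5],[0,0,0]],[[0,0,-2],[0,0,0]]]'

```text
t: 8.75
position: [0.5411, -0.0548, 0.24]
tool_rot: [0.791, 0.612, 0.0, 0.0]
force: [1.1, 3.5, -6.5]
gripper_width: 0.546
```

Emit:
step_arm --commands '[[[0,0,-0.5],[0,0,0]],[[0,0,-1],[0,0,0]],[[0,0,-1.5],[0,0,0]],[[0,0,-2],[0,0,0]]]'

```text
t: 9.08
position: [0.5411, -0.0548, 0.238]
tool_rot: [0.791, 0.612, 0.0, 0.0]
force: [-0.6, -2.7, -6.9]
gripper_width: 0.541
```

No insert resistance yet although I expected contact at 0.052, so I'll look.

Run:
```python
from h import *
snap('side','s3.png')
crop('side','s3.png','m3.png',270,130,120,110,6)
p=env.sense()['position'];ey=np.array([.25,.968]);ex=np.array([.968,-.25]);b=p[:2]+.0012*ey;zb=p[2]-.1914
for n,X in [('A',(.024,.054)),('B',(-.024,.054)),('C',(-.024,-.054))]:
    for z in(0,.05): q=b+ex*X[0]+ey*X[1]; print(n,z,((w2p('side',[*q,zb+z])-[270,130])*6).round(1))
```

```text
A 0 [216.4 460.5]
A 0.05 [212.  349.4]
B 0 [329.6 489. ]
B 0.05 [328.2 376.6]
C 0 [440.1 353.3]
C 0.05 [441.8 246.1]
```

View pics/m3.png

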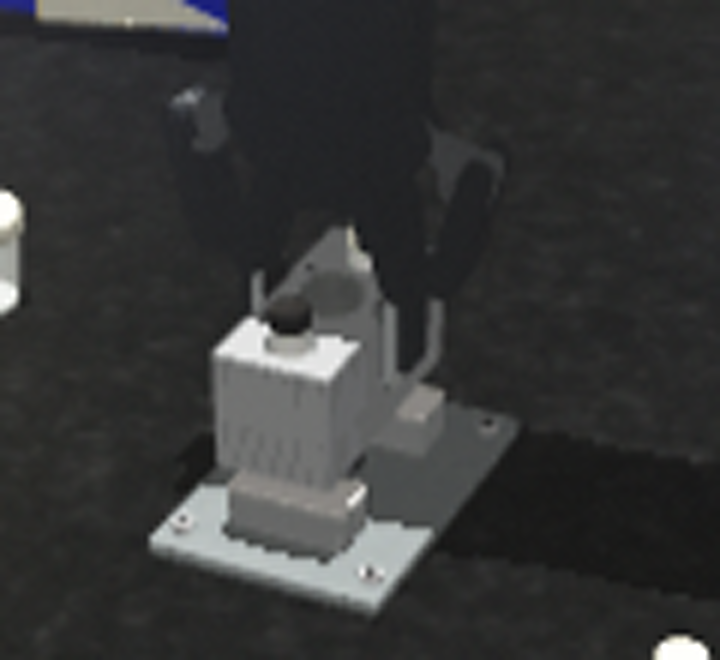

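Emit:
step_arm --commands '[[[0,0,-0.5],[0,0,0]],[[0,0,-1],[0,0,0]],[[0,0,-1.5],[0,0,0]],[[0,0,-2],[0,0,0]],[[0,0,-2],[0,0,0]]]'

```text
t: 9.55
position: [0.541, -0.0548, 0.2359]
tool_rot: [0.791, 0.612, -0.0, -0.0]
force: [-1.8, -1.5, -8.1]
gripper_width: 0.546
```

Run:
```python
from h import *
s=env.sense();p=s['position'];print(p,s['force'],s['wrist_torque'],s['tau'].round(1))
ey=np.array([.25,.968]);b=p[:2]+.0012*ey;zb=p[2]-.1914
for z in(.05,.055,.0575):print(z,((w2p('side',[*b,zb+.002+z])-[270,130])*6).round(1))
```

```text
[ 0.54101672 -0.05482312  0.23590031] [-1.83073688 -1.49898342 -8.06416975] [ 1.13293287 -0.42780472  0.00527209] [  0.2 -51.2   9.8 -34.9   0.   -0.    0. ]
0.05 [330.4 296.1]
0.055 [330.3 284.8]
0.0575 [330.2 279.2]
```

Run:
```python
from h import *
snap('side','s4.png')
k=10
crop('side','s4.png','m4.png',295,160,60,58,k)
im=cv2.imread('pics/m4.png')
p=env.sense()['position'];ey=np.array([.25,.968]);ex=np.array([.968,-.25]);b=p[:2]+.0012*ey;zb=p[2]-.1914
f=lambda X,z:tuple(int(round(a)) for a in (w2p('side',[*(b+ex*X[0]+ey*X[1]),zb+z])-[295,160])*k)
c=[(.024,.054),(-.024,.054),(-.024,-.054),(.024,-.054)]
for z in(0,.05):
    for i in range(4): cv2.line(im,f(c[i],z),f(c[(i+1)%4],z),(0,255,0),1)
for a in np.linspace(0,6.28,60):
    X=(.012*np.cos(a),.012*np.sin(a)); cv2.circle(im,f(X,.05),1,(0,0,255),-1);cv2.circle(im,f(X,.0574),1,(255,255,0),-1)
cv2.imwrite('pics/m4.png',im)
```

```text
(no output)
```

View pics/m4.png

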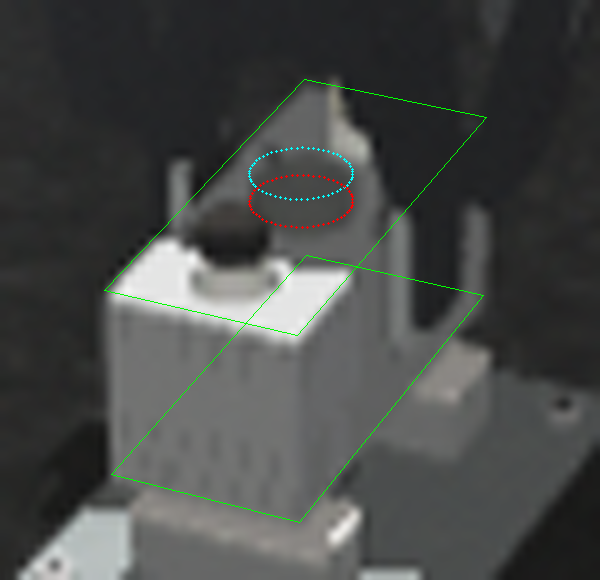

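The dark insert spans both predicted ellipses (rows 150 to 230), so it is already rising out of the block. The +y end of the block top looks about 1.5 mm low, which suggests a slight tilt. I'm going on gently.

Emit:
step_arm --commands '[[[0,0,-0.7],[0,0,0]],[[0,0,-1.4],[0,0,0]],[[0,0,-2.1],[0,0,0]],[[0,0,-2.8],[0,0,0]],[[0,0,-3.5],[0,0,0]]]'

```text
t: 10.02
position: [0.541, -0.0548, 0.2324]
tool_rot: [0.791, 0.612, -0.0, 0.0]
force: [0.6, 1.9, -7.6]
gripper_width: 0.546
```

Emit:
step_arm --commands '[[[0,0,-0.7],[0,0,0]],[[0,0,-1.4],[0,0,0]],[[0,0,-2.1],[0,0,0]],[[0,0,-2.8],[0,0,0]],[[0,0,-3.5],[0,0,0]]]'

```text
t: 10.43
position: [0.5411, -0.0548, 0.229]
tool_rot: [0.791, 0.612, 0.0, 0.0]
force: [1.0, 2.0, -7.2]
gripper_width: 0.546
```

Emit:
step_arm --commands '[[[0,0,-0.7],[0,0,0]],[[0,0,-1.4],[0,0,0]],[[0,0,-2.1],[0,0,0]],[[0,0,-2.8],[0,0,0]],[[0,0,-3.5],[0,0,0]]]'

```text
t: 10.85
position: [0.5411, -0.0548, 0.2255]
tool_rot: [0.791, 0.612, 0.0, 0.0]
force: [0.3, 2.6, -6.8]
gripper_width: 0.544
```

Emit:
step_arm --commands '[[[0,0,-0.5],[0,0,0]],[[0,0,-1],[0,0,0]],[[0,0,-1.5],[0,0,0]],[[0,0,-1.5],[0,0,0]]]'

```text
t: 11.18
position: [0.541, -0.0548, 0.2239]
tool_rot: [0.791, 0.612, -0.0, -0.0]
force: [0.2, -0.3, -8.2]
gripper_width: 0.547
```

Emit:
step_arm --commands '[[[0,0,-0.5],[0,0,0]],[[0,0,-1],[0,0,0]],[[0,0,-1],[0,0,0]]]'

```text
t: 11.43
position: [0.541, -0.0548, 0.2229]
tool_rot: [0.791, 0.612, 0.0, -0.0]
force: [0.5, 4.2, -7.9]
gripper_width: 0.545
```

Emit:
step_arm --commands '[[[0,0,-0.5],[0,0,0]],[[0,0,-0.5],[0,0,0]],[[0,0,-0.5],[0,0,0]]]'

```text
t: 11.68
position: [0.541, -0.0549, 0.2225]
tool_rot: [0.791, 0.612, 0.0, 0.0]
force: [-1.0, 1.4, -8.8]
gripper_width: 0.544
```

Emit:
step_arm --commands '[[[0,0,-0.5],[0,0,0]],[[0,0,-0.5],[0,0,0]],[[0,0,-0.5],[0,0,0]]]'

```text
t: 11.93
position: [0.541, -0.0548, 0.222]
tool_rot: [0.791, 0.612, -0.0, 0.0]
force: [-1.7, -4.8, -6.7]
gripper_width: 0.544
```

Emit:
step_arm --commands '[[[0,0,-0.5],[0,0,0]],[[0,0,-0.5],[0,0,0]],[[0,0,-0.5],[0,0,0]]]'

```text
t: 12.18
position: [0.5411, -0.0549, 0.2216]
tool_rot: [0.791, 0.612, 0.0, 0.0]
force: [0.2, -0.8, -6.1]
gripper_width: 0.546
```

Run:
```python
from h import *
s=env.sense();p=s['position'];print(p,s['force'],s['wrist_torque'])
snap('side','s5.png')
crop('side','s5.png','m5.png',280,150,80,70,9)
ps=np.array([.5406,-.0542])
for z in (.102,.092,.08):print(z,((w2p('side',[*ps,z])-[280,150])*9).round())
```

```text
[ 0.54111184 -0.05488501  0.2215715 ] [ 0.16961295 -0.83321245 -6.08545539] [-1.40416342  0.55007764 -0.16138185]
0.102 [409. 245.]
0.092 [409. 278.]
0.08 [409. 318.]
```

View pics/m5.png

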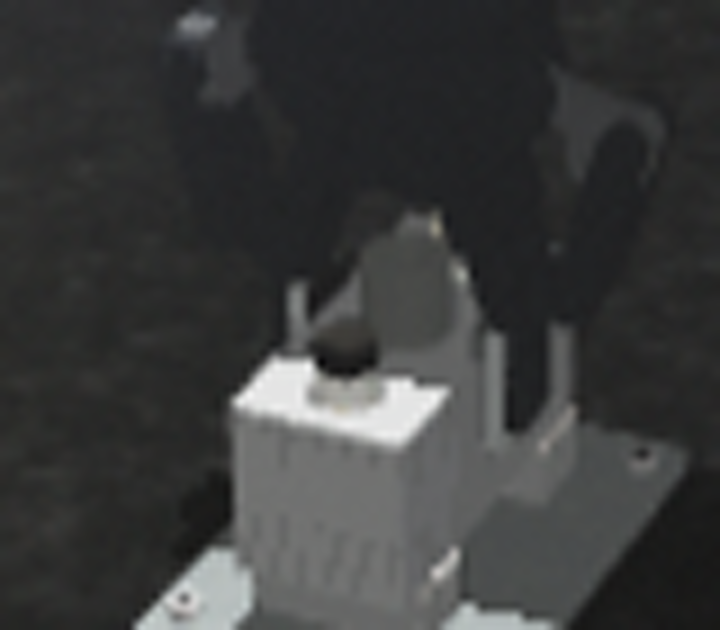

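The insert now stands well proud (dark cylinder, rows 230 to 345). I'm pressing down until the rests carry load.

Emit:
step_arm --commands '[[[0,0,-0.5],[0,0,0]],[[0,0,-0.5],[0,0,0]],[[0,0,-0.5],[0,0,0]]]'

```text
t: 12.48
position: [0.5412, -0.0549, 0.2215]
tool_rot: [0.791, 0.612, 0.0, 0.0]
force: [-2.9, 1.1, 3.1]
gripper_width: 0.545
```

Emit:
step_arm --commands '[[[0,0,-0.5],[0,0,0]],[[0,0,-0.5],[0,0,0]],[[0,0,-0.5],[0,0,0]]]'

```text
t: 12.73
position: [0.5412, -0.055, 0.2215]
tool_rot: [0.791, 0.612, 0.0, -0.0]
force: [-6.3, 0.4, 10.9]
gripper_width: 0.546
```

Emit:
step_arm --commands '[[[0,0,-0.4],[0,0,0]],[[0,0,-0.4],[0,0,0]],[[0,0,-0.4],[0,0,0]]]'

```text
t: 12.98
position: [0.5412, -0.0551, 0.2214]
tool_rot: [0.791, 0.612, 0.0, -0.0]
force: [-10.4, 1.8, 15.6]
gripper_width: 0.548
```

The block is seated: the ejector carries about 24 N and z has stopped at 0.030. I'm unloading, releasing and rising.

Emit:
step_arm --commands '[[[0,0,0.8],[0,0,0]],[[0,0,0.8],[0,0,0]]]'

```text
t: 13.15
position: [0.5412, -0.0549, 0.2215]
tool_rot: [0.791, 0.612, 0.0, 0.0]
force: [-4.8, -0.3, 6.9]
gripper_width: 0.544
```

Emit:
step_arm --commands '[[[0,0,0],[0,0,0]],[[0,0,0],[0,0,0]],[[0,0,0],[0,0,0]],[[0,0,0],[0,0,0]],[[0,0,0],[0,0,0]],[[0,0,0],[0,0,0]],[[0,0,0],[0,0,0]],[[0,0,0],[0,0,0]]]' --fingers 85

```text
t: 13.82
position: [0.5411, -0.0549, 0.2209]
tool_rot: [0.791, 0.612, 0.0, 0.0]
force: [-0.3, 0.3, 0.3]
gripper_width: 0.997
```

Emit:
step_arm --commands '[[[0,0,10],[0,0,0]],[[0,0,30],[0,0,0]],[[0,0,60],[0,0,0]],[[0,0,90],[0,0,0]],[[0,0,90],[0,0,0]],[[0,0,90],[0,0,0]]]'

```text
t: 14.32
position: [0.5416, -0.055, 0.3131]
tool_rot: [0.791, 0.612, 0.002, 0.001]
force: [1.0, 0.1, -0.2]
gripper_width: 0.995
```

Run:
```python
from h import *
s=env.sense();p=s['position'];print(s['t'],p,s['force'])
snap('side','s6.png')
k=9
crop('side','s6.png','m6.png',280,150,80,66,k)
im=cv2.imread('pics/m6.png')
b=np.array([.5412+.0003,-.0551+.0012]);ey=np.array([.25,.968]);ex=np.array([.968,-.25])
f=lambda X,z:tuple(int(round(a)) for a in (w2p('side',[*(b+ex*X[0]+ey*X[1]),z])-[280,150])*k)
c=[(.024,.054),(-.024,.054),(-.024,-.054),(.024,-.054)]
for i in range(4): cv2.line(im,f(c[i],.08),f(c[(i+1)%4],.08),(0,255,0),1)
for a in np.linspace(0,6.28,40):cv2.circle(im,f((.012*np.cos(a),.012*np.sin(a)),.102),1,(0,0,255),-1)
cv2.imwrite('pics/m6.png',im)
```

```text
14.3167 [ 0.54159204 -0.05502425  0.3131472 ] [ 0.95350434  0.10079666 -0.21885088]
```

View pics/m6.png

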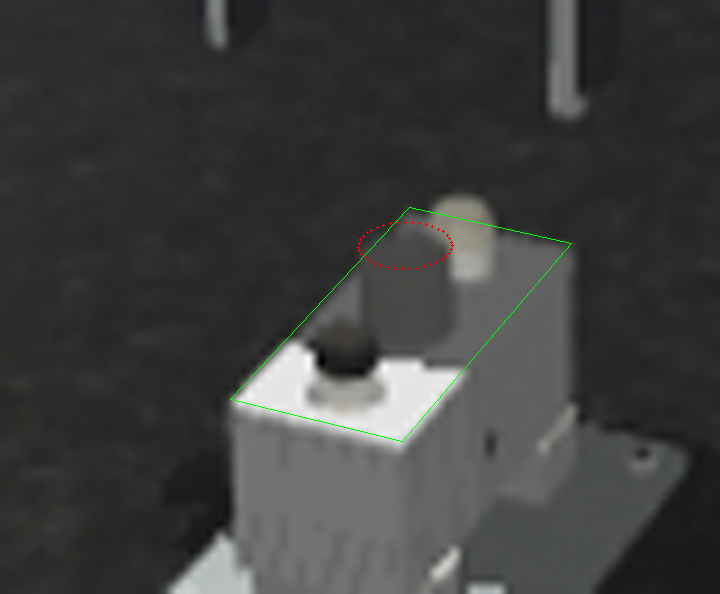

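Block and insert match the prediction: insert about 22 mm proud, both vials in. I'll get the fingertip height from this picture (open tips at (217,48) and (567,118)).

Run:
```python
from h import *
p=np.array([.5416,-.0550]);ex=np.array([.968,-.25]);ey=np.array([.25,.968])
for X in(.05,-.05):
  for w in (.011,-.011):
    for z in(.140,.15,.160):print(X,w,z,((w2p('side',[*(p+ex*X+ey*w),z])-[280,150])*9).round())
# dish from both views at rim z=.018
print('dish centre top',np.mean([p2w('top',u,v,.018) for u,v in[(188,201),(225,207),(212,264),(174,256)]],0))
print('dish centre side',np.mean([p2w('side',u,v,.018) for u,v in[(308,286),(377,303),(357,346),(285,318)]],0),[p2w('side',u,v,.018).round(3) for u,v in[(308,286),(377,303),(357,346),(285,318)]])
```

```text
0.05 0.011 0.14 [207.  94.]
0.05 0.011 0.15 [206.  58.]
0.05 0.011 0.16 [205.  23.]
0.05 -0.011 0.14 [246.  57.]
0.05 -0.011 0.15 [245.  23.]
0.05 -0.011 0.16 [244. -13.]
-0.05 0.011 0.14 [570. 169.]
-0.05 0.011 0.15 [571. 133.]
-0.05 0.011 0.16 [571.  96.]
-0.05 -0.011 0.14 [604. 130.]
-0.05 -0.011 0.15 [605.  94.]
-0.05 -0.011 0.16 [606.  58.]
dish centre top [0.4720546  0.27073639 0.018     ]
dish centre side [0.47158683 0.27444265 0.018     ] [array([0.526, 0.217, 0.018]), array([0.393, 0.238, 0.018]), array([0.418, 0.34 , 0.018]), array([0.549, 0.302, 0.018])]
```

Emit:
step_arm --commands '[[[0,1,-25],[0,0,0]],[[0,1,-50],[0,0,0]],[[0,1,-58],[0,0,0]],[[0,1,-58],[0,0,0]],[[0,1,-58],[0,0,0]],[[0,1,-58],[0,0,0]]]'

```text
t: 14.87
position: [0.5415, -0.0541, 0.2539]
tool_rot: [0.791, 0.612, 0.0, 0.0]
force: [0.9, -0.3, -0.4]
gripper_width: 0.993
```

Emit:
step_arm --commands '[[[0,0,0],[0,0,0]],[[0,0,0],[0,0,0]],[[0,0,0],[0,0,0]],[[0,0,0],[0,0,0]],[[0,0,0],[0,0,0]],[[0,0,0],[0,0,0]],[[0,0,0],[0,0,0]],[[0,0,0],[0,0,0]],[[0,0,0],[0,0,0]],[[0,0,0],[0,0,0]],[[0,0,0],[0,0,0]],[[0,0,0],[0,0,0]]]' --fingers 10 --force 40

```text
t: 15.87
position: [0.5414, -0.0539, 0.2537]
tool_rot: [0.791, 0.612, 0.001, 0.0]
force: [-1.0, 0.8, 6.4]
gripper_width: 0.268
```

Emit:
step_arm --commands '[[[0,0,4],[0,0,0]],[[0,0,9],[0,0,0]],[[0,0,15],[0,0,0]],[[0,0,25],[0,0,0]],[[0,0,40],[0,0,0]],[[0,0,60],[0,0,0]],[[0,0,60],[0,0,0]],[[0,0,60],[0,0,0]]]'

```text
t: 16.53
position: [0.5413, -0.0539, 0.3142]
tool_rot: [0.791, 0.612, 0.001, 0.0]
force: [-0.7, 0.1, -1.2]
gripper_width: 0.262
```

Run:
```python
from h import *
s=env.sense();p=s['position'];print(s['t'],p,s['force'],s['gripper_width'])
snap('side','s7.png')
k=7
crop('side','s7.png','m7.png',270,110,100,85,k)
im=cv2.imread('pics/m7.png')
f=lambda z:tuple(int(round(a)) for a in (w2p('side',[p[0],p[1],z])-[270,110])*k)
cv2.line(im,f(p[2]-.1917),f(p[2]-.1917+.04),(0,255,0),1)
cv2.imwrite('pics/m7.png',im)
```

```text
16.5333 [ 0.54127477 -0.0538834   0.31423922] [-0.65977283  0.08269494 -1.19795815] 0.26238347468692585
```

View pics/m7.png

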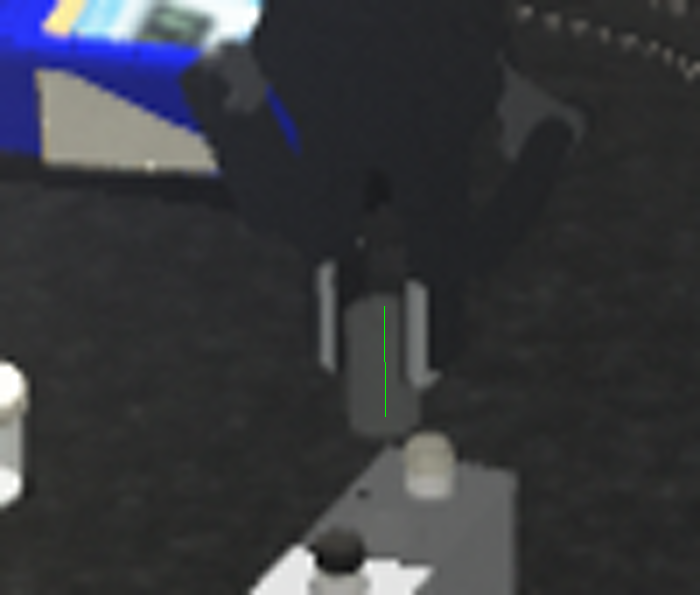

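The insert is held upright and clear; both vials remain in the block. I'm moving over the tray.

Emit:
step_arm --commands '[[[-8,35,0],[0,0,0]],[[-16,70,0],[0,0,0]],[[-24,105,0],[0,0,0]],[[-31,140,0],[0,0,0]],[[-38,175,0],[0,0,0]],[[-45,210,0],[0,0,0]],[[-52,245,0],[0,0,0]],[[-59,280,0],[0,0,0]],[[-65,310,0],[0,0,0]],[[-69,326,0],[0,0,0]],[[-69,326,0],[0,0,0]],[[-69,326,0],[0,0,0]]]'

```text
t: 17.58
position: [0.4714, 0.2729, 0.3119]
tool_rot: [0.79, 0.613, -0.001, 0.0]
force: [-0.5, -0.1, -1.2]
gripper_width: 0.26
```

Emit:
step_arm --commands '[[[0,0,-30],[0,0,0]],[[0,0,-60],[0,0,0]],[[0,0,-85],[0,0,0]],[[0,0,-100],[0,0,0]],[[0,0,-110],[0,0,0]],[[0,0,-115],[0,0,0]],[[0,0,-115],[0,0,0]],[[0,0,-115],[0,0,0]]]'

```text
t: 18.25
position: [0.4725, 0.2719, 0.1986]
tool_rot: [0.791, 0.612, 0.0, 0.0]
force: [0.6, 1.0, -1.4]
gripper_width: 0.265
```

Emit:
step_arm --commands '[[[0,0,-1],[0,0,0]],[[0,0,-2],[0,0,0]],[[0,0,-3],[0,0,0]],[[0,0,-4],[0,0,0]],[[0,0,-4],[0,0,0]]]'

```text
t: 18.67
position: [0.472, 0.2722, 0.1939]
tool_rot: [0.791, 0.612, 0.0, -0.0]
force: [-0.4, -0.5, -1.7]
gripper_width: 0.264
```

Emit:
step_arm --commands '[[[0,0,-0.6],[0,0,0]],[[0,0,-0.6],[0,0,0]],[[0,0,-0.6],[0,0,0]]]'

```text
t: 18.92
position: [0.4721, 0.2722, 0.1937]
tool_rot: [0.791, 0.612, 0.0, -0.0]
force: [-3.7, -1.4, 5.7]
gripper_width: 0.264
```

Emit:
step_arm --commands '[[[0,0,-0.6],[0,0,0]],[[0,0,-0.6],[0,0,0]],[[0,0,-0.6],[0,0,0]]]'

```text
t: 19.17
position: [0.4722, 0.2722, 0.1937]
tool_rot: [0.791, 0.612, 0.0, -0.0]
force: [-4.6, -2.9, 14.2]
gripper_width: 0.267
```

The insert is on the tray floor. I'm unloading, opening and rising.

Emit:
step_arm --commands '[[[0,0,0.8],[0,0,0]],[[0,0,0.8],[0,0,0]],[[0,0,0.8],[0,0,0]]]'

```text
t: 19.42
position: [0.4722, 0.2722, 0.1938]
tool_rot: [0.791, 0.612, 0.0, 0.0]
force: [-1.3, -1.0, 4.0]
gripper_width: 0.265
```

Emit:
step_arm --commands '[[[0,0,0],[0,0,0]],[[0,0,0],[0,0,0]],[[0,0,0],[0,0,0]],[[0,0,0],[0,0,0]],[[0,0,0],[0,0,0]],[[0,0,0],[0,0,0]],[[0,0,0],[0,0,0]],[[0,0,0],[0,0,0]]]' --fingers 80

```text
t: 20.08
position: [0.4721, 0.2722, 0.1935]
tool_rot: [0.791, 0.612, 0.0, 0.0]
force: [-0.4, -0.0, -1.1]
gripper_width: 0.938
```

Emit:
step_arm --commands '[[[0,0,15],[0,0,0]],[[0,0,40],[0,0,0]],[[0,0,75],[0,0,0]],[[0,0,110],[0,0,0]],[[0,35,140],[0,0,0]],[[0,75,140],[0,0,0]],[[0,115,140],[0,0,0]],[[0,150,140],[0,0,0]],[[0,150,140],[0,0,0]],[[0,150,140],[0,0,0]]]'

```text
t: 20.92
position: [0.471, 0.4244, 0.3327]
tool_rot: [0.79, 0.614, -0.0, 0.0]
force: [0.7, -0.8, 0.9]
gripper_width: 0.936
```

Run:
```python
from h import *
s=env.sense();print(s['t'],s['position'],s['force'],s['gripper_width'])
snap('side','s8.png');snap('top','t8.png')
t=cv2.imread('pics/t8.png');s=cv2.imread('pics/s8.png')
Q=lambda im,u,v,w,h,k:cv2.resize(im[v:v+h,u:u+w],None,fx=k,fy=k,interpolation=cv2.INTER_CUBIC)
cv2.imwrite('pics/m8.png',np.hstack([Q(t,165,160,210,120,2),Q(s,250,140,190,240,2)[:240]]) if 0 else np.vstack([Q(t,165,160,210,110,3),Q(s,230,150,210,200,3)[:270]]))
cv2.imwrite('pics/m8.png',np.hstack([Q(s,250,140,150,220,2.66667),np.vstack([Q(t,165,185,100,90,4)[:290],Q(t,280,170,100,75,4)[:296]])[:587]])[:586]) if 0 else None
```

```text
20.9167 [0.47098303 0.42442498 0.33267491] [ 0.71558411 -0.81956053  0.91570025] 0.9358043738665666
```

View pics/m8.png

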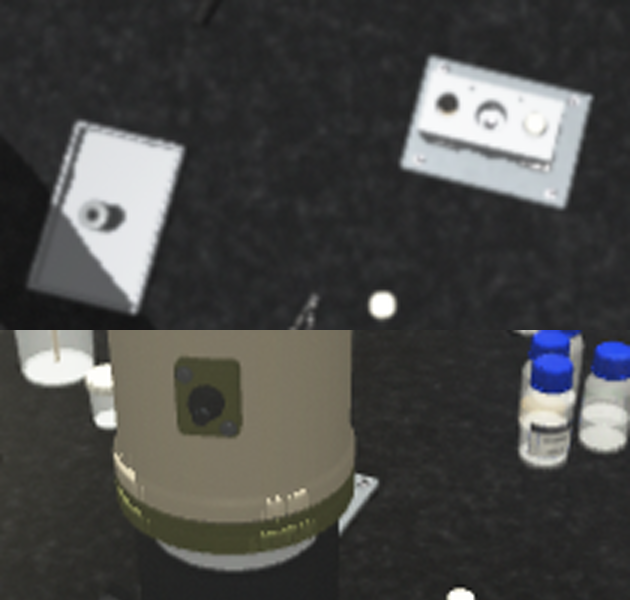

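The top view shows the insert upright in the tray (bore at (93,214) in the crop). The block sits flat on the ejector with its middle well empty, the post visible at (491,116) and both vials in (447,102) and (536,124). The arm is clear, so I'm handing in.

```bash
python3 -c "
from h import *
print(env.sign_off(),env.sense()['t'])"
```

```text
the job is handed in; nothing more can be done
the job is handed in; nothing more can be done
```

The job is handed in, after about 21 s of robot time. The insert stands upright in the tray and the block is down on the ejector with both vials in it. No verdict was reported.

**What I did:** I gripped the block across its 48 mm and lowered it so the post entered the access hole at the first try. I then pressed until it stopped on both rests, with an estimated peak of about 24 N on the ejector. After that I lifted the insert out, stood it in the middle of the tray and backed the arm off.

**Last checks:**
- **Top picture:** it shows the insert upright in the tray, the middle well empty with the post visible, the block on the rests and both vials in their wells.
- **Force at the end:** about zero apart from sensor noise, with the arm clear of everything.

**What disagreed or was not checked:**
- **Push-out force:** the wrist force did not show the expected 10 to 18 N while the insert was being pushed up. The pictures did show it rising to about 22 mm proud, as it should.
- **Possible tilt:** partway down, the +y end of the block's top looked about 1.5 mm low. The picture after release matched a level block on the rests to about half a pixel.
- **Final side view:** the arm blocked it, so the end state rests on the top picture alone.

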